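# Fit the retaining clip of the labeller's pressure roller

## Task

Slide the pressure roller on the jar labeller's sprung arm fully home on its spindle so that the groove is uncovered, then take the spring clip from the wooden rack and press it down into the spindle's groove until it snaps fully home, square to the spindle, and let go. Feel for the groove and press gently, only as hard as the clip needs: leaning hard on it bends it. Leave the candle, the tin and the scraper alone.

Things in the scene. Friction and masses are not known exactly. Their poses are not given: they have to be found in the camera images.
- spindle (a point): Point on the axis of the level metal spindle (22 mm diameter) at the tip of the sprung arm; moves with the arm. y runs along the spindle from its free end towards the arm, z up. The groove (16 mm diameter, 6.5 mm wide along y) has its centre within 7 mm of this point along y: the spindle is set in or out differently each time, so look or feel for it. The roller covers it at first.
- spindle_reach (a point): Point on the spindle's axis 21.25 mm from spindle along -y, same axes: the spindle's free end lies here, give or take the same 7 mm. The groove's centre is always 21.25 mm in from the end, with a land 16 mm long of the full 22 mm diameter between. The home roller's hub face is 11 mm from spindle along +y. Nothing stands within 70 mm below the spindle.
- labeller: Fixed jar labeller, 250 by 145 mm base plate; origin on the bench straight under the arm's pivot; axes as spindle. spindle lies at (-130, -87, 130) mm from it. White housing behind the arm: x from -16 to 60 mm, y from -35 to 40 mm, top 165 mm high. Arm: steel bar 16 mm thick along y, centred on y = 0, from the housing to x = -144 mm, at the spindle's height.
- press_arm (a joint): Angle of the sprung arm, rad: 0 at rest on its upper stop, grows as the spindle is pressed down (130 mm lever: 0.01 is 1.3 mm), lower stop at 0.1. At the spindle it resists with a preload of about 2.5 N and then 3 N more per mm, and springs back when let go. It gives while the clip is pressed on, and must not be pushed down 10 mm (0.08).
- roller_mid (a point): Centre of the pressure roller's dark rubber body, on the spindle's axis, axes as spindle. Body 36 mm in diameter, 50 mm long along y; a white hub 29 mm in diameter and 12 mm long follows on its -y end. It does not turn; it slides along the spindle against about 2 N of friction. It can be gripped across the 36 mm from above.
- roller (a joint): How far the roller is out from its home stop, m: 0 = fully home (against its stop near the arm); grows towards the spindle's free end (-y of spindle); 0.028 at most.
- clip_grip (a point): Centre of the clip's black grip block: 24 mm along its x, 12 mm along its y, 40 mm high, z up; grip it across either. The clip, about 70 g, stands mouth down in the rack's slot, hanging by the grip's underside (20 mm below this point), and lifts straight out.
- clip_bore (a point): Centre of the clip's bore, 40 mm straight below clip_grip, same axes; y is the bore's axis, either way round. Steel 5 mm thick along y, 28 mm wide along x. Crown underside 8.3 mm above this point; two sprung jaws whose tips are 5 mm round bars 7.6 mm either side of and 7.6 mm below it. On the spindle's axis when seated.
- clip: The spring clip itself, origin and axes as clip_bore. Set down gently, its jaws rest on the groove floor with the bore about 15 mm above the spindle's axis, on the full spindle about 19 mm above. In the groove a push of some 8 to 15 N (friction varies) snaps it home; on the full spindle it cannot open far enough. More than 22 N between clip and spindle or roller bends it.
- rack: Wooden clip rack, fixed: 60 mm (x) by 50 mm (y), 38 mm high, origin at the centre of its underside; its 9 mm wide slot runs along its x and holds the clip.
- candle_mid (a point): Bystander: centre of a white candle jar, 72 mm in diameter, 85 mm high.
- tin_mid (a point): Bystander: centre of a lidded metal tin, 62 mm in diameter, 57 mm high.
- tray_tool: Bystander: a flat scraper lying on the bench, 185 mm long along its x (-90 to +95 mm), 24 mm wide, 20 mm high, origin on its underside.
There are look-alikes about, which are no part of the job. Of the things that look like the clip, the smallest one is meant. Several things have the shape of the rack; the one meant has the colours described above.

How it is judged:
By the outcome, as a careful person would: the job done as asked, in the order asked, and still so for the second after the job is handed in, with the robot touching nothing.
It also fails if it takes over 72 s, if anything falls off the work surface, if the arm or the gripper's body presses on something with over 40 N, if the wrist force passes 120 N, or if a joint passes its speed limit or range.

## Robot

A 6-joint arm with a two-finger parallel gripper is mounted at the origin on the work surface. World frame = base frame: x ahead of the robot, y to its left, z up, the work surface at z = 0. Lengths are in m, angles in rad, forces in N, time in s.
With the tool pointing down it reaches from about 0.325 to 0.85 m from the base axis. Payload 15.5 kg.
Tool frame: the origin (TCP) lies midway between the tips of the shut fingers; the grasp point (between the pads) lies 19 mm behind it (arm.grip_point_offset is the distance from the TCP to the grasp point, in m); y points along the fingers, x is the direction in which the jaws open and shut, and the axes are right-handed (so a half turn about y gives the same grasp; the last joint's range is limited). The gripper opens to 91 mm and grips with 3 to 60 N. Pads are 32 mm wide; open, the fingers measure 118 mm over their backs; the gripper's body (76 mm by 178 mm) begins 60 mm behind the grasp point.
Start: joints at [1.073, 0.494, 1.345, -0, 1.302, -0.096], TCP at [0.245, 0.575, 0.214] pointing down, gripper open.
Joint ranges: [-2.91, 2.91], [-0.82, 2.16], [0.22, 2.67], [-1.22, 4.37], [0.12, 2.79], [-3.08, 3.08]. Speed limits (rad/s): [1.89, 1.89, 2.57, 3.01, 3.01, 3.01].

## Interface

Orientations are given as a unit quaternion [x, y, z, w].
In Python, from rig import monitor, eyes, close_job, arm gives the robot as it stands.
- The arm moves only by the tool move_arm, never from a script. Its argument "commands" is a list of rows, each a list of 5 numbers: the shift along the tool's x, y, z in mm, then the turn about the tool's y in rad, then the opening, from -1 (shut) to 1 (fully open). A call has 1 to 10 rows; each row is the pose to reach, as a shift and turn from the pose commanded when the call began, along the tool's axes at that moment; what a row does not reach only later rows make up. A row lasts 1/8 s, in which the tool goes at most 62.5 mm and 10.7 degrees, less where a joint would pass 70% of its speed; a pose out of reach is approached as far as the arm can. A call with a gripper value outside its range is refused whole. The fingers move at their own pace and stop on an object; "newtons" is the grip in N (left out, the last holds). Time passes only in rows, so rows that repeat a pose let the fingers close. It gives the time, the measured TCP pose, the force and the opening at its end, in the units of the state.
- monitor.observe(): the state, without advancing time (a new reading comes with each control period).
- eyes.camera(name): name is "scene" or "side" or "wrist"; returns a dict with "frame" (384x512x3 uint8, red, green, blue), "intrinsics" (3x3 intrinsics, pixels), "origin" and "rotation" of the camera in the world. Camera axes: x right, y down, z forward; pixel columns grow to the right and rows downward; lengths in m; the calibration is good to about 2 mm. A picture is of the moment at which its call begins. There is no depth.
- close_job(): hands the job in, once; it reports no verdict.
The state is a dict: "clock": time; "q": joint angles; "qvel": joint speeds; "joint_torque": joint torques, N m; "position": TCP position; "tcp_rot": TCP orientation; "wrist_force": force on the tool from outside, world axes, zero at the start; "moment": the same for the moment, N m; "width": finger opening in m.
Only numpy, scipy, OpenCV 4.12 (cv2) and the standard library are available. Lean on these libraries where they do the work, as an engineer would, in place of code of your own. Each camera call takes 0.05 s, during which the arm holds its last target. There are 200 camera calls.

## Working session

There is one attempt and no reset: what is moved stays moved. The work goes in short steps, Python scripts to look and compute and a tool call to move; the robot and the scene stay as the last step left them, time stands still between calls to the robot, and variables do not carry over. Pictures are saved under pics/ and viewed, about 8 in all and at most 12, crops included, and the job is handed in when it is done.

Besides the shell and the picture viewer there is one more tool, called after ">>>" by a JSON object that holds its "api" and its "payload", one argument or row to a line. move_arm: Moves the arm, as the interface text tells. Its arguments: {"type":"object","properties":{"commands":{"type":"array","items":{"type":"array","items":{"type":"number"}}},"newtons":{"type":"number"}},"required":["commands"]}

```bash
ls; mkdir -p pics
cat > h.py <<'E'
import numpy as np, cv2
from rig import monitor, eyes, close_job, arm
from scipy.spatial.transform import Rotation as R
def snap(name,tag):
    c=eyes.camera(name); np.savez(f'pics/{tag}.npz',**{k:np.array(c[k]) for k in('frame','intrinsics','origin','rotation')})
    cv2.imwrite(f'pics/{tag}.png',c['frame'][:,:,::-1]); return c
def load(tag): return dict(np.load(f'pics/{tag}.npz'))
def ray(c,u,v):
    d=c['rotation']@np.linalg.inv(c['intrinsics'])@np.array([u,v,1.]); return np.array(c['origin']),d/np.linalg.norm(d)
def onz(c,u,v,z):
    o,d=ray(c,u,v); return o+d*(z-o[2])/d[2]
def proj(c,p):
    q=c['intrinsics']@(c['rotation'].T@(np.array(p)-c['origin'])); return q[:2]/q[2]
def tri(obs):
    A=np.zeros((3,3));b=np.zeros(3);rs=[ray(*o) for o in obs]
    for o,d in rs:
        M=np.eye(3)-np.outer(d,d);A+=M;b+=M@o
    p=np.linalg.solve(A,b); return p,[np.linalg.norm((np.eye(3)-np.outer(d,d))@(p-o)) for o,d in rs]
E
python3 - <<'E'
from h import *
for n in('scene','side'):
    c=snap(n,n+'0');print(n,c['origin'],c['rotation'],c['intrinsics'][0,0])
a=cv2.imread('pics/scene0.png');b=cv2.imread('pics/side0.png')
cv2.imwrite('pics/s0x.png',cv2.resize(a,(800,600),interpolation=cv2.INTER_CUBIC))
cv2.imwrite('pics/d0x.png',cv2.resize(b,(800,600),interpolation=cv2.INTER_CUBIC))
print(monitor.observe(),arm.grip_point_offset)
E
```

```text
pics
scene [ 1.2624628  -0.09034167  1.06012663] [ 0.70900832  0.6295324  -0.21351162 -0.23539108] 454.5099014249681
side [ 0.08401043 -0.46193121  0.68829753] [ 0.83019678 -0.37077444  0.16331615 -0.38291966] 376.62555264490896
{'clock': 0.1, 'q': array([ 1.07249087e+00,  4.94150983e-01,  1.34605239e+00, -8.71257199e-06,
        1.30249588e+00, -9.54719931e-02]), 'qvel': array([-1.35374610e-04, -1.56367798e-03, -2.14170555e-03,  2.99053527e-04,
        5.65698030e-05, -3.48224123e-04]), 'joint_torque': array([ 2.24967705e-03, -8.80246639e+01, -3.82543731e+01,  7.09686382e-02,
        4.82969906e-02,  6.46213579e-06]), 'position': array([0.24484   , 0.57468352, 0.21338496]), 'tcp_rot': array([ 0.59010657,  0.38951979, -0.39020797, -0.5897341 ]), 'wrist_force': array([-0.12012863,  0.14127043,  0.15713417]), 'moment': array([ 0.01406292, -0.05394803, -0.01939872]), 'width': 0.09101478196312543} 0.0188
```

View pics/s0x.png

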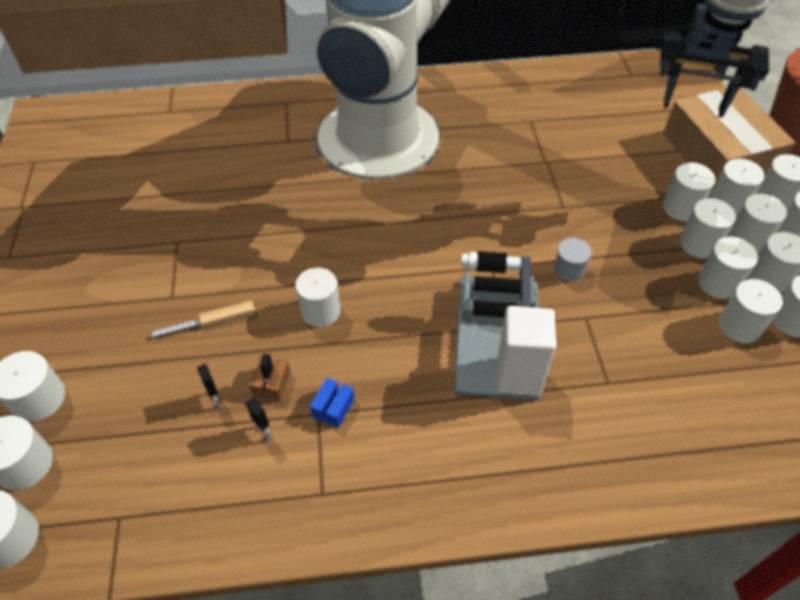

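View pics/d0x.png

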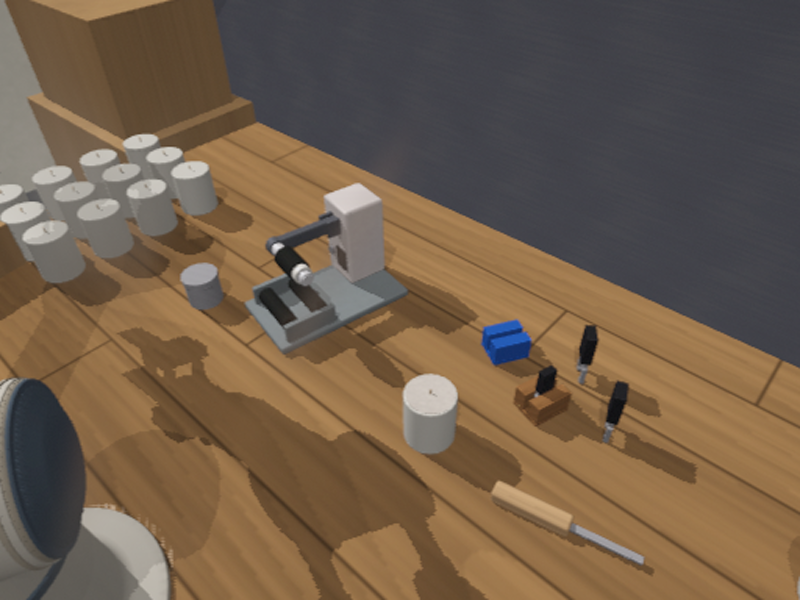

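Scene (800×600 px): candidates for the clip are (266,368) in the brown wooden rack, (207,380) and (259,417), both longer and outside any rack. The rack is brown at (270,380); the blue one at (333,402) is a look-alike. I choose the clip in the wooden rack, and the roller is at (491,262) with its hub at (467,261). Next is a close crop.

```bash
sed -i "s/for k in('frame','intrinsics','origin','rotation')})/for k in('frame','intrinsics','origin','rotation')})/; s/c=eyes.camera(name);/c=dict(eyes.camera(name)); c['rotation']=R.from_quat(c['rotation']).as_matrix() if np.size(c['rotation'])==4 else np.array(c['rotation']);/" h.py
python3 - <<'E'
from h import *
s=snap('scene','scene1');d=snap('side','side1')
def crop(c,x,y,w,h):return cv2.resize(c['frame'][y:y+h,x:x+w,::-1],(400,300),interpolation=cv2.INTER_CUBIC)
# 80x60 crops x5
m=np.vstack([np.hstack([crop(s,280,145,80,60),crop(d,165,140,80,60)]),np.hstack([crop(s,125,215,80,60),crop(d,320,220,80,60)])])
cv2.imwrite('pics/crops.png',m)
# labeller coarse
for u,v in((480,355),(540,395)): print(onz(s,u*.64,v*.64,.0))
print(onz(s,270*.64,390*.64,.02))
E
```

```text
[0.60471879 0.12185465 0.        ]
[0.69607267 0.20807878 0.        ]
[ 0.6432509  -0.24424221  0.02      ]
```

View pics/crops.png

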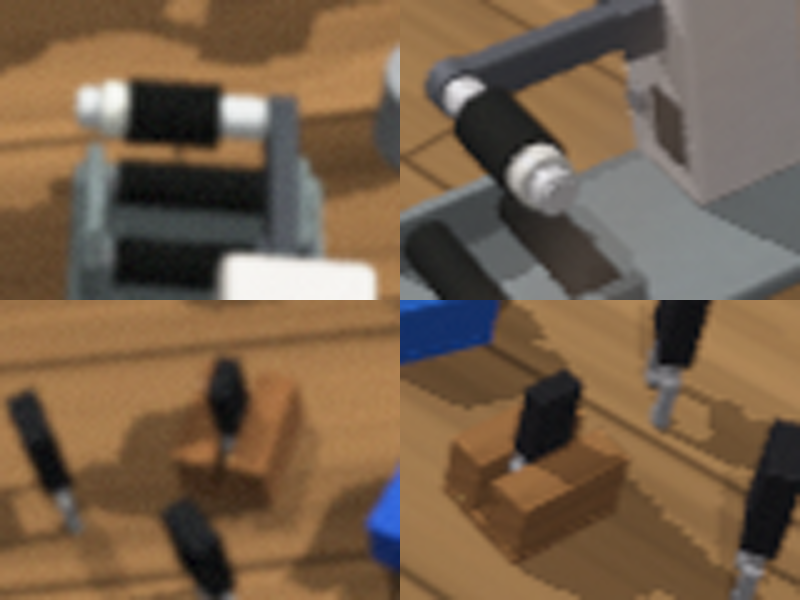

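```bash
cat > m1.py <<'E'
from h import *
from scipy.optimize import least_squares
s=load('scene1');d=load('side1')
print('clip top',tri([(s,170,228.6),(d,351.2,236.6)]),onz(s,170,228.6,.078),onz(d,351.2,236.6,.078))
for n,a,b in(('roller mid',(315,167.6),(187.2,168.2)),('end',(296,166),(196.6,178))):
    print(n,tri([(s,*a),(d,*b)]),onz(s,*a,.13),onz(d,*b,.13))
for u,v in((324.4,196.4),(355.2,198),(321.3,222),(355.8,224)): print('house',onz(s,u,v,.165))
# rack top corners side view (bottom-right crop)
for u,v in((53,145),(100,185),(147,205),(228,160)): print('rack',onz(d,320+u/5,220+v/5,.038))
for u,v in((178,158),(270,175),(300,80),(250,75)): print('rackS',onz(s,125+u/5,215+v/5,.038))
E
python3 m1.py
```

```text
clip top (array([ 0.61791414, -0.2442621 ,  0.08087151]), [np.float64(0.0024812861437920946), np.float64(0.0024812861437921094)]) [ 0.61514556 -0.24237816  0.078     ] [ 0.62108821 -0.24564865  0.078     ]
roller mid (array([0.50417019, 0.14943832, 0.13056742]), [np.float64(0.0016388869473792616), np.float64(0.001638886947379282)]) [0.50235246 0.15104257 0.13      ] [0.50460789 0.14788858 0.13      ]
end (array([0.49307761, 0.10068878, 0.13234354]), [np.float64(0.0005748894500009402), np.float64(0.0005748894500009482)]) [0.49067012 0.10167643 0.13      ] [0.49482351 0.10232674 0.13      ]
house [0.62427294 0.14694019 0.165     ]
house [0.63811288 0.22042528 0.165     ]
house [0.69683292 0.12431797 0.165     ]
house [0.7120241  0.20321948 0.165     ]
rack [ 0.5943688  -0.21669214  0.038     ]
rack [ 0.58903752 -0.24434955  0.038     ]
rack [ 0.59313301 -0.26527132  0.038     ]
rack [ 0.63806469 -0.27869692  0.038     ]
rackS [ 0.64124485 -0.2729031   0.038     ]
rackS [ 0.65706603 -0.22572543  0.038     ]
rackS [ 0.60112966 -0.20908081  0.038     ]
rackS [ 0.5947987  -0.23538956  0.038     ]
```

```bash
cat >> h.py <<'E'
def go(p,psi=None):
    """shift (tool axes, mm) + turn to TCP p with jaw axis x at world yaw psi (mod pi)"""
    o=monitor.observe();T=R.from_quat(o['tcp_rot']).as_matrix()
    sh=T.T@(np.array(p)-o['position'])*1e3;t=0
    if psi is not None:
        x=np.array([np.cos(psi),np.sin(psi),0]);xt=T.T@x;t=np.arctan2(-xt[2],xt[0])
        t=(t+np.pi/2)%np.pi-np.pi/2
    print('sh',sh.round(1),'turn',round(t,4),'pos',o['position'].round(4),'F',o['wrist_force'].round(1),'w',round(o['width'],4),'t',round(o['clock'],2))
    return T
E
python3 - <<'E'
from h import *
T=go([.50,.15,.30],np.radians(-13)); print(T.round(3), monitor.observe()['q'][5])
c=snap('wrist','w0');print(c['origin'],c['rotation'].round(3),c['intrinsics'][0,0])
E
```

```text
sh [-290.9  -86.3 -401.2] turn 1.3949 pos [0.2449 0.5748 0.2136] F [-0.1 -0.2 -0.4] w 0.0914 t 0.2
[[ 0.392 -0.    -0.92 ]
 [ 0.92  -0.001  0.392]
 [-0.001 -1.     0.   ]] -0.09546208415203876
[0.16624749 0.60766421 0.38394602] [[ 0.393  0.878  0.275]
 [ 0.92  -0.375 -0.118]
 [-0.     0.299 -0.954]] 340.37258817203474
```

Run:
```python
from h import *
go([.50,.135,.22],np.radians(-13))
```

```text
sh [-304.6   -6.2 -407.1] turn 1.3949 pos [0.2449 0.5748 0.2136] F [0.5 0.4 0.1] w 0.0911 t 0.25
```

>>> {"api": "move_arm", "payload": {
  "commands": [
    [-30, -40, -41, 0.14, 1],
    [-61, -60, -82, 0.28, 1],
    [-91, -60, -122, 0.42, 1],
    [-122, -60, -163, 0.56, 1],
    [-152, -60, -204, 0.7, 1],
    [-183, -60, -244, 0.84, 1],
    [-213, -60, -285, 0.98, 1],
    [-244, -50, -326, 1.12, 1],
    [-274, -30, -366, 1.26, 1],
    [-305, -6, -407, 1.395, 1]
  ]
}}

```text
clock: 1.5
position: [0.5008, 0.1334, 0.2197]
tcp_rot: [-0.702, 0.081, -0.082, 0.703]
wrist_force: [-0.6, -0.1, -0.3]
width: 0.0915
```

>>> {"api": "move_arm", "payload": {
  "commands": [
    [0, 0, 0, 0, 1],
    [0, 0, 0, 0, 1],
    [0, 0, 0, 0, 1]
  ]
}}

```text
clock: 1.88
position: [0.4996, 0.1358, 0.2205]
tcp_rot: [-0.703, 0.079, -0.08, 0.703]
wrist_force: [-0.3, 0.2, 0.5]
width: 0.0913
```

Run:
```python
from h import *
go([.50,.135,.22],np.radians(-13))
c=snap('wrist','w1');print(c['origin'])
cv2.imwrite('pics/w1x.png',cv2.resize(c['frame'][:,:,::-1],(800,600),interpolation=cv2.INTER_CUBIC))
```

```text
sh [ 0.5  0.5 -0.7] turn 0.0019 pos [0.4996 0.1358 0.2205] F [-0.3  0.2  0.5] w 0.0913 t 1.88
[0.51760873 0.21788855 0.3908885 ]
```

View pics/w1x.png

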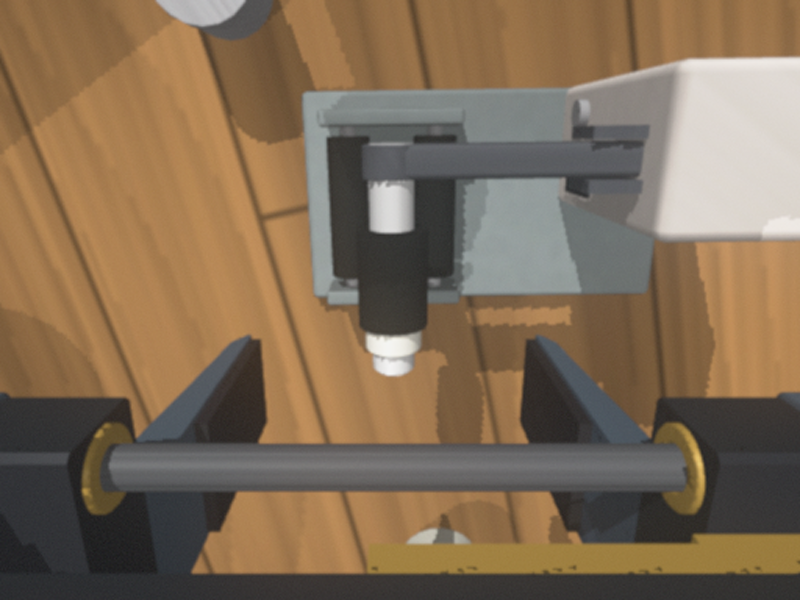

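Run:
```python
from h import *
c=load('w1')
f=lambda u,v,z:onz(c,u*.64,v*.64,z)
P=[f(391,205,.13),f(393.5,280,.13),f(393.5,365,.13)]
print(np.array(P).round(4))
for a,b in((0,2),(1,2)):
    e=P[a]-P[b];print('psi',np.degrees(np.arctan2(-e[0],e[1])))
A=[f(415,160,.138),f(640,159.5,.138)];e=A[1]-A[0];print('arm psi',np.degrees(np.arctan2(e[1],e[0])),A)
e=f(570,91,.005)-f(305,92,.005);print('plate',np.degrees(np.arctan2(e[1],e[0])),'len',np.linalg.norm(f(316,295,.005)-f(305,92,.005)))
psi=np.radians(-13);X=np.array([np.cos(psi),np.sin(psi),0]);Y=np.array([-np.sin(psi),np.cos(psi),0])
for n,u,v,z in(('far rub',393,232,.148),('near rub',393,330,.13),('hub',393,352,.13),('end',393,374,.13),('arm near edge',395,178,.138),('arm far',395,143,.138)):
    p=f(u,v,z);print(n,p.round(4),'x',(X@p).round(4),'y',(Y@p).round(4))
```

```text
[[0.5097 0.1841 0.13  ]
 [0.5024 0.1468 0.13  ]
 [0.4918 0.1008 0.13  ]]
psi -12.079317521136801
psi -12.89957719283219
arm psi -12.810899529409044 [array([0.52533419, 0.20277057, 0.138     ]), array([0.62663959, 0.17973428, 0.138     ])]
plate -12.716602710598817 len 0.14422854554233056
far rub [0.5083 0.1742 0.148 ] x 0.4561 y 0.284
near rub [0.496  0.1204 0.13  ] x 0.4563 y 0.2289
hub [0.4933 0.1082 0.13  ] x 0.4563 y 0.2164
end [0.4904 0.0957 0.13  ] x 0.4563 y 0.2036
arm near edge [0.5145 0.1969 0.138 ] x 0.457 y 0.3076
arm far [0.518  0.2122 0.138 ] x 0.457 y 0.3233
```

The wrist view shows the spindle at column ~393, rubber from rows 231 to 331, hub face at ~352, free end at ~374, arm bar at rows 143–178. The yaw is about −12.8°.

```bash
cat >> h.py <<'E'
PSI=np.radians(-12.8);X=np.array([np.cos(PSI),np.sin(PSI),0]);Y=np.array([-np.sin(PSI),np.cos(PSI),0]);Z=np.array([0,0,1.])
def W(x,y,z): return X*x+Y*y+Z*z
def loc():
    p=monitor.observe()['position'];print('loc',(X@p).round(4),(Y@p).round(4),p[2].round(4))
E
python3 - <<'E'
from h import *
c=load('w1');f=lambda u,v,z:onz(c,u*.64,v*.64,z)
for n,u,v,z in(('axis',391,205,.13),('axis',393.5,280,.13),('axis',393.5,365,.13),('far',393,232,.148),('near rub',393,330,.148),('hub',393,352,.1445),('end',393,374,.141),('arm',395,160.5,.138)):
    p=f(u,v,z);print(n,'x',(X@p).round(4),'y',(Y@p).round(4))
p=f(393.5,280,.13);go(W(X@p,.260,.112),PSI);loc()
E
```

```text
axis x 0.4562 y 0.2924
axis x 0.4574 y 0.2545
axis x 0.4573 y 0.2073
far x 0.4571 y 0.2824
near rub x 0.457 y 0.2342
hub x 0.457 y 0.221
end x 0.457 y 0.2072
arm x 0.4581 y 0.3139
sh [1.000e-01 1.085e+02 1.680e+01] turn -0.0015 pos [0.4996 0.1359 0.2205] F [-0.6  0.4 -0.6] w 0.0915 t 1.93
loc 0.4571 0.2432 0.2205
```

>>> {"api": "move_arm", "payload": {
  "commands": [
    [0, 0, 15, 0, 1],
    [0, 35, 15, 0, 1],
    [0, 70, 15, 0, 1],
    [0, 95, 15, 0, 1],
    [0, 108, 15, 0, 1],
    [0, 108, 15, 0, 1],
    [0, 108, 15, 0, 0.2],
    [0, 108, 15, 0, -0.1],
    [0, 108, 15, 0, -0.3],
    [0, 108, 15, 0, -0.4]
  ],
  "newtons": 8
}}

```text
clock: 3.18
position: [0.5034, 0.1494, 0.1122]
tcp_rot: [-0.703, 0.08, -0.08, 0.703]
wrist_force: [-0.4, 0.1, 0.3]
width: 0.0543
```

>>> {"api": "move_arm", "payload": {
  "commands": [
    [0, 0, 0, 0, -0.6],
    [0, 0, 0, 0, -0.6],
    [0, 0, 0, 0, -0.6],
    [0, 0, 0, 0, -0.6]
  ],
  "newtons": 8
}}

```text
clock: 3.68
position: [0.5025, 0.1495, 0.1118]
tcp_rot: [0.703, -0.081, 0.08, -0.702]
wrist_force: [-5.3, 1.7, 2.5]
width: 0.0361
```

Run:
```python
from h import *
go(W(.457,.275,.112),PSI);loc()
```

```text
sh [ 0.  -0.2 17.9] turn -0.0036 pos [0.5025 0.1495 0.1118] F [-5.3  1.7  2.5] w 0.0361 t 3.67
loc 0.4569 0.2571 0.1118
```

>>> {"api": "move_arm", "payload": {
  "commands": [
    [-0.3, 0, 2, 0, -0.6],
    [-0.3, 0, 4, 0, -0.6],
    [-0.3, 0, 7, 0, -0.6],
    [-0.3, 0, 10, 0, -0.6],
    [-0.3, 0, 13, 0, -0.6],
    [-0.3, 0, 15, 0, -0.6],
    [-0.3, 0, 15, 0, -0.6]
  ],
  "newtons": 8
}}

```text
clock: 4.55
position: [0.5057, 0.1644, 0.1118]
tcp_rot: [0.703, -0.08, 0.08, -0.703]
wrist_force: [-6.3, 2.2, 3.5]
width: 0.0358
```

>>> {"api": "move_arm", "payload": {
  "commands": [
    [0, 0, 1, 0, -0.6],
    [0, 0, 2, 0, -0.6],
    [0, 0, 2, 0, -0.6]
  ],
  "newtons": 8
}}

```text
clock: 4.92
position: [0.5061, 0.1662, 0.1118]
tcp_rot: [0.703, -0.08, 0.08, -0.702]
wrist_force: [-6.1, 0.9, 3.3]
width: 0.0358
```

>>> {"api": "move_arm", "payload": {
  "commands": [
    [0, 0, 1, 0, -0.6],
    [0, 0, 2, 0, -0.6],
    [0, 0, 2, 0, -0.6]
  ],
  "newtons": 8
}}

```text
clock: 5.3
position: [0.5064, 0.1676, 0.1117]
tcp_rot: [0.703, -0.081, 0.079, -0.702]
wrist_force: [-5.6, -5.4, 2.6]
width: 0.036
```

Run:
```python
from h import *
T=go(W(.457,.275,.112),PSI);loc();print(T.T@monitor.observe()['wrist_force'])
```

```text
sh [ 0.3 -0.3 -0.7] turn -0.0032 pos [0.5064 0.1676 0.1117] F [-5.6 -5.4  2.6] w 0.036 t 5.3
loc 0.4567 0.2757 0.1117
[-4.27652471 -2.5788718  -6.51773447]
```

>>> {"api": "move_arm", "payload": {
  "commands": [
    [0, 0, 0.6, 0, -0.6],
    [0, 0, 0.6, 0, -0.6]
  ],
  "newtons": 12
}}

```text
clock: 5.55
position: [0.5064, 0.1677, 0.1116]
tcp_rot: [0.703, -0.081, 0.079, -0.702]
wrist_force: [-7.4, -9.2, 3.5]
width: 0.0357
```

>>> {"api": "move_arm", "payload": {
  "commands": [
    [0, 0, -0.6, 0, -0.2],
    [0, 0, -0.6, 0, 0.2],
    [0, 0, -0.6, 0, 0.6],
    [0, 0, -0.6, 0, 0.6],
    [0, -30, 0, 0, 0.6],
    [0, -80, 0, 0, 0.6],
    [0, -110, 0, 0, 0.6],
    [0, -110, 0, 0, 0.6],
    [0, -110, 0, 0, 0.6],
    [0, -110, 0, 0, 0.6]
  ]
}}

```text
clock: 6.8
position: [0.5068, 0.1685, 0.2209]
tcp_rot: [0.703, -0.081, 0.079, -0.702]
wrist_force: [0.8, 0.7, -0.4]
width: 0.073
```

Run:
```python
from h import *
go(W(.457,.275,.112),PSI);loc()
c=snap('wrist','w2')
cv2.imwrite('pics/w2x.png',cv2.resize(c['frame'][80:272,150:406,::-1],(800,600),interpolation=cv2.INTER_CUBIC))
```

```text
sh [  0.3 108.9  -1.5] turn -0.0036 pos [0.5068 0.1685 0.2209] F [ 0.8  0.7 -0.4] w 0.073 t 6.8
loc 0.4569 0.2766 0.2209
```

View pics/w2x.png

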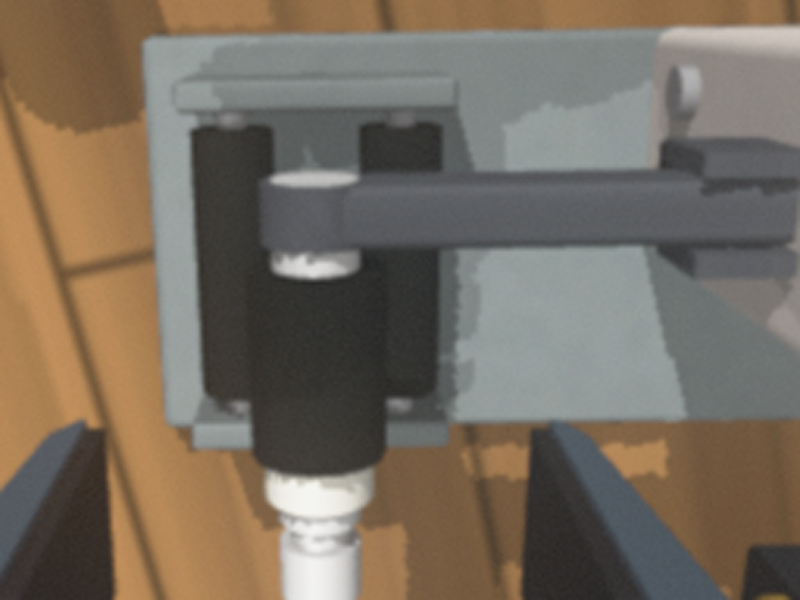

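Run:
```python
from h import *
c=load('w2');f=lambda u,v,z:onz(c,150+u/3.125,80+v/3.125,z)
for n,u,v,z in(('rub near',319,470,.148),('hub face',320,513,.1445),('groove far edge',320,525,.141),('land edge 543',320,545,.141),('land600',320,598,.141),('rub top',318,275,.148),('arm far',310,178,.138),('arm near',310,247,.138)):
    p=f(u,v,z);print(n,'x',(X@p).round(4),'y',(Y@p).round(4))
g=cv2.cvtColor(c['frame'],cv2.COLOR_RGB2GRAY);print(g[235:272,252])
# move back to see end
go(W(.457,.2,.22),PSI)
```

```text
rub near x 0.457 y 0.2514
hub face x 0.4572 y 0.2379
groove far edge x 0.4572 y 0.2327
land edge 543 x 0.4572 y 0.2269
land600 x 0.4571 y 0.2111
rub top x 0.4569 y 0.3013
arm far x 0.4551 y 0.3226
arm near x 0.455 y 0.3058
[223 237 242 242 242 242 242 243 242 239 221 197 214 237 239 235 216 196
 212 234 237 226 212 223 237 239 239 239 239 239 239 239 239 239 239 240
 239]
sh [  0.3   1.  -76.6] turn -0.0036 pos [0.5069 0.1685 0.221 ] F [-0.4  0.2 -0. ] w 0.0731 t 6.85
```

>>> {"api": "move_arm", "payload": {
  "commands": [
    [0, 0, -45, 0.004, 0.6],
    [0, 0, -90, 0.004, 0.6],
    [0, 0, -131, 0.004, 0.6],
    [0, 0, -131, 0.004, 0.6],
    [0, 0, -131, 0.004, 0.6]
  ]
}}

```text
clock: 7.48
position: [0.4779, 0.0412, 0.2216]
tcp_rot: [-0.702, 0.082, -0.082, 0.702]
wrist_force: [0.6, 0.2, 0.2]
width: 0.0729
```

Run:
```python
from h import *
loc()
c=snap('wrist','w3');print(Y@c['origin'],proj(c,W(.457,.2285,.141)))
g=cv2.cvtColor(c['frame'],cv2.COLOR_RGB2GRAY)
v0=int(proj(c,W(.457,.2285,.141))[1]);u0=int(proj(c,W(.457,.2285,.141))[0])
for du in(-13,-11,0):
  for v in range(v0-25,v0+40): print(v,g[v,u0+du],round(float(Y@onz(c,u0+du,v,.141)),4),end=' | ')
  print()
cv2.imwrite('pics/w3x.png',cv2.resize(c['frame'][v0-40:v0+50,u0-60:u0+60,::-1],(800,600),interpolation=cv2.INTER_CUBIC))
print(u0,v0)
```

```text
loc 0.4569 0.1461 0.2216
0.2301341953675172 [250.8948881   85.82542637]
60 131 0.2457 | 61 150 0.245 | 62 167 0.2444 | 63 180 0.2437 | 64 197 0.2431 | 65 201 0.2424 | 66 201 0.2418 | 67 200 0.2411 | 68 201 0.2404 | 69 202 0.2398 | 70 203 0.2391 | 71 203 0.2385 | 72 198 0.2378 | 73 172 0.2372 | 74 122 0.2365 | 75 99 0.2358 | 76 101 0.2352 | 77 101 0.2345 | 78 99 0.2338 | 79 103 0.2332 | 80 116 0.2325 | 81 131 0.2318 | 82 139 0.2312 | 83 145 0.2305 | 84 127 0.2298 | 85 97 0.2291 | 86 86 0.2285 | 87 90 0.2278 | 88 89 0.2271 | 89 100 0.2264 | 90 123 0.2258 | 91 145 0.2251 | 92 149 0.2244 | 93 151 0.2237 | 94 152 0.223 | 95 150 0.2223 | 96 150 0.2217 | 97 150 0.221 | 98 152 0.2203 | 99 150 0.2196 | 100 148 0.2189 | 101 146 0.2182 | 102 146 0.2175 | 103 141 0.2168 | 104 137 0.2161 | 105 136 0.2154 | 106 136 0.2147 | 107 137 0.214 | 108 134 0.2133 | 109 134 0.2126 | 110 133 0.2119 | 111 128 0.2112 | 112 127 0.2105 | 113 128 0.2098 | 114 126 0.2091 | 115 116 0.2084 | 116 103 0.2077 | 117 92 0.207 | 118 89 0.2063 | 119 92 0.2056 | 120 92 0.2048 | 121 92 0.2041 | 122 94 0.2034 | 123 95 0.2027 
[... 1425 characters left out ...]
2311 | 83 200 0.2304 | 84 170 0.2297 | 85 144 0.2291 | 86 136 0.2284 | 87 135 0.2277 | 88 140 0.227 | 89 168 0.2264 | 90 202 0.2257 | 91 209 0.225 | 92 209 0.2243 | 93 209 0.2236 | 94 210 0.2229 | 95 211 0.2223 | 96 211 0.2216 | 97 212 0.2209 | 98 211 0.2202 | 99 212 0.2195 | 100 212 0.2188 | 101 211 0.2181 | 102 210 0.2174 | 103 212 0.2167 | 104 212 0.216 | 105 211 0.2154 | 106 210 0.2147 | 107 209 0.214 | 108 210 0.2133 | 109 210 0.2126 | 110 211 0.2118 | 111 209 0.2111 | 112 211 0.2104 | 113 209 0.2097 | 114 209 0.209 | 115 209 0.2083 | 116 208 0.2076 | 117 195 0.2069 | 118 163 0.2062 | 119 119 0.2055 | 120 92 0.2048 | 121 90 0.204 | 122 92 0.2033 | 123 92 0.2026 | 124 92 0.2019 | 
250 85
```

View pics/w3x.png

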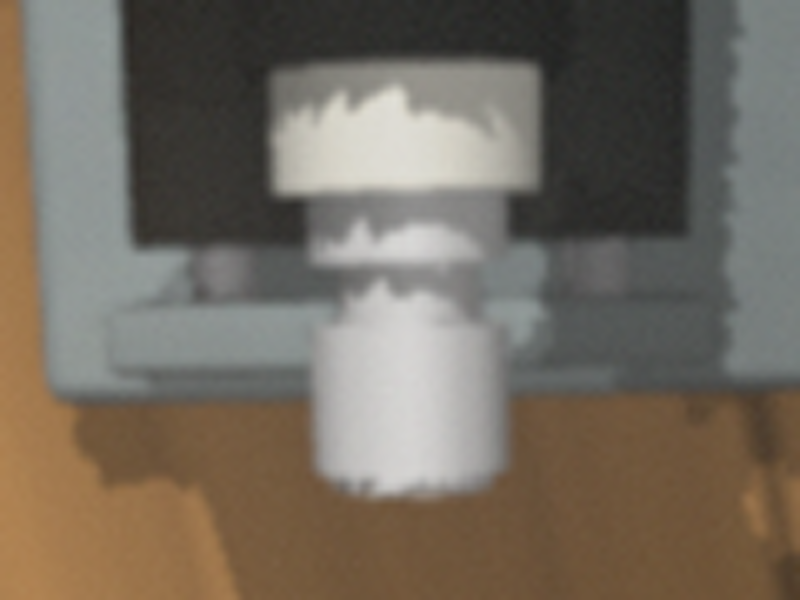

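Groove is clearly visible: rows 265–322 of the crop, free end at ~490, hub face at ~190. The roller is home and the groove is uncovered. Next I go over the rack.

Run:
```python
from h import *
s=load('scene1');d=load('side1')
for a,b in(((217,404),(583,380)),((266,438),(606,438))):
    print('foot',onz(s,a[0]*.64,a[1]*.64,0),onz(d,b[0]*.64,b[1]*.64,0))
for a,b in(((205,367),(590,328)),((254,403),(620,386))):
    print('top',tri([(s,a[0]*.64,a[1]*.64),(d,b[0]*.64,b[1]*.64)]))
go([.608,-.285,.24],np.radians(-17)); print(monitor.observe()['q'])
```

```text
foot [ 0.64779984 -0.3362804   0.        ] [ 0.70599115 -0.26780093  0.        ]
foot [ 0.72078706 -0.25427596  0.        ] [ 0.63264536 -0.34337156  0.        ]
top (array([ 0.66262458, -0.29743596,  0.15220378]), [np.float64(0.025108014715776037), np.float64(0.025108014715776016)])
top (array([ 0.68442934, -0.29562267,  0.0421457 ]), [np.float64(0.029506833042290875), np.float64(0.02950683304229079)])
sh [ 201.2  -18.5 -288.2] turn 0.0659 pos [0.478  0.0416 0.2217] F [ 0.9 -0.7 -0.9] w 0.0732 t 7.53
[-3.79734166e-02  2.81552580e-01  1.68051427e+00  2.09557492e-04
  1.17991668e+00  1.92718201e-01]
```

>>> {"api": "move_arm", "payload": {
  "commands": [
    [25, -2, -36, 0, 0.6],
    [50, -5, -72, 0, 0.6],
    [75, -8, -108, 0, 0.6],
    [100, -10, -144, 0.02, 0.6],
    [125, -12, -180, 0.04, 0.6],
    [150, -14, -216, 0.05, 0.6],
    [175, -16, -252, 0.066, 0.6],
    [201, -18, -288, 0.066, 0.6],
    [201, -18, -288, 0.066, 0.6],
    [201, -18, -288, 0.066, 0.6]
  ]
}}

```text
clock: 8.78
position: [0.6078, -0.2842, 0.2393]
tcp_rot: [-0.699, 0.105, -0.104, 0.7]
wrist_force: [-0.3, 0.8, -0.2]
width: 0.0729
```

Run:
```python
from h import *
s=load('scene1');d=load('side1')
for a,b in(((205,367),(620,386)),((254,403),(590,328))):
    print('top',tri([(s,a[0]*.64,a[1]*.64),(d,b[0]*.64,b[1]*.64)]))
go([.608,-.285,.24],np.radians(-17))
c=snap('wrist','w4')
cv2.imwrite('pics/w4x.png',cv2.resize(c['frame'][:,:,::-1],(800,600),interpolation=cv2.INTER_CUBIC))
```

```text
top (array([ 0.63714711, -0.33546386,  0.10048157]), [np.float64(0.001085100552308842), np.float64(0.0010851005523087594)])
top (array([ 0.71014458, -0.25620657,  0.09927805]), [np.float64(0.0008334665190042973), np.float64(0.0008334665190043678)])
sh [ 0.4 -0.7 -0.8] turn 0.0006 pos [ 0.6078 -0.2842  0.2393] F [-0.3  0.8 -0.2] w 0.0729 t 8.78
```

View pics/w4x.png

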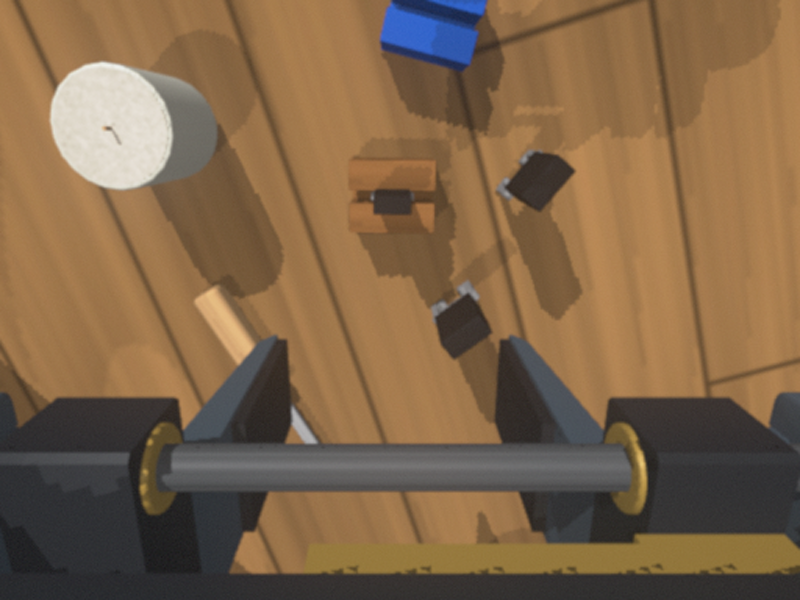

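Run:
```python
from h import *
c=load('w4');f=lambda u,v,z:onz(c,u*.64,v*.64,z)
q=f(393,202,.078);print(q,[f(u,v,.078) for u,v in((374,202),(412,202),(393,190),(393,214))])
print('rack',[f(u,v,.038).round(4) for u,v in((350,158),(436,158),(350,232),(434,233))])
e=f(436,158,.038)-f(350,158,.038);print(np.degrees(np.arctan2(e[1],e[0])))
go([q[0],q[1],.046],np.radians(-17))
```

```text
[ 0.61993395 -0.24423702  0.078     ] [array([ 0.60868284, -0.24079664,  0.078     ]), array([ 0.63118555, -0.24767754,  0.078     ]), array([ 0.62207491, -0.23722821,  0.078     ]), array([ 0.61776435, -0.25133956,  0.078     ])]
rack [array([ 0.5993, -0.2123,  0.038 ]), array([ 0.655 , -0.2293,  0.038 ]), array([ 0.5833, -0.2603,  0.038 ]), array([ 0.6398, -0.2784,  0.038 ])]
-16.99986572760789
sh [  0.3 193.6  41.4] turn 0.001 pos [ 0.6077 -0.2839  0.2395] F [-0.4 -0.4 -0.4] w 0.0731 t 8.82
```

>>> {"api": "move_arm", "payload": {
  "commands": [
    [0, 0, 41, 0, 0.6],
    [0, 40, 41, 0, 0.5],
    [0, 90, 41, 0, 0.4],
    [0, 140, 41, 0, 0.3],
    [0, 175, 41, 0, 0.2],
    [0, 193, 41, 0, 0.1],
    [0, 193, 41, 0, 0],
    [0, 193, 41, 0, -0.2],
    [0, 193, 41, 0, -0.3],
    [0, 193, 41, 0, -0.4]
  ],
  "newtons": 10
}}

```text
clock: 10.07
position: [0.62, -0.2464, 0.0478]
tcp_rot: [0.699, -0.104, 0.105, -0.699]
wrist_force: [-0.5, -0.1, -0.3]
width: 0.0279
```

>>> {"api": "move_arm", "payload": {
  "commands": [
    [0, 0, 0, 0, -0.6],
    [0, 0, 0, 0, -0.8],
    [0, 0, 0, 0, -0.8]
  ],
  "newtons": 10
}}

```text
clock: 10.45
position: [0.6198, -0.2463, 0.0474]
tcp_rot: [0.699, -0.104, 0.105, -0.699]
wrist_force: [-2.4, 0.4, 7.1]
width: 0.024
```

Run:
```python
from h import *
go([.61993,-.24424,.046],np.radians(-17))
```

```text
sh [-0.5  1.4  2. ] turn -0.0004 pos [ 0.6198 -0.2463  0.0474] F [-2.4  0.4  7.1] w 0.024 t 10.45
```

>>> {"api": "move_arm", "payload": {
  "commands": [
    [0, 0, 0, 0, -0.8],
    [0, 0, 0, 0, -0.8],
    [0, -15, 0, 0, -0.8],
    [0, -40, 0, 0, -0.8],
    [0, -90, 0, 0, -0.8],
    [0, -140, 0, 0, -0.8],
    [0, -180, 0, 0, -0.8],
    [0, -180, 0, 0, -0.8],
    [0, -180, 0, 0, -0.8]
  ],
  "newtons": 35
}}

```text
clock: 11.58
position: [0.6192, -0.246, 0.2268]
tcp_rot: [-0.699, 0.105, -0.104, 0.699]
wrist_force: [0.3, 0.3, -1.5]
width: 0.0237
```

Run:
```python
from h import *
T=go(W(.457,.175,.235),PSI);print(T.round(4))
c=snap('wrist','w5')
cv2.imwrite('pics/w5x.png',cv2.resize(c['frame'][192:,128:384,::-1],(800,600),interpolation=cv2.INTER_CUBIC))
```

```text
sh [-221.2   -8.1  262.1] turn -0.0736 pos [ 0.6192 -0.246   0.2268] F [ 0.3  0.3 -1.5] w 0.0237 t 11.57
[[ 9.562e-01 -5.000e-04  2.927e-01]
 [-2.927e-01  2.000e-04  9.562e-01]
 [-5.000e-04 -1.000e+00  1.000e-04]]
```

View pics/w5x.png

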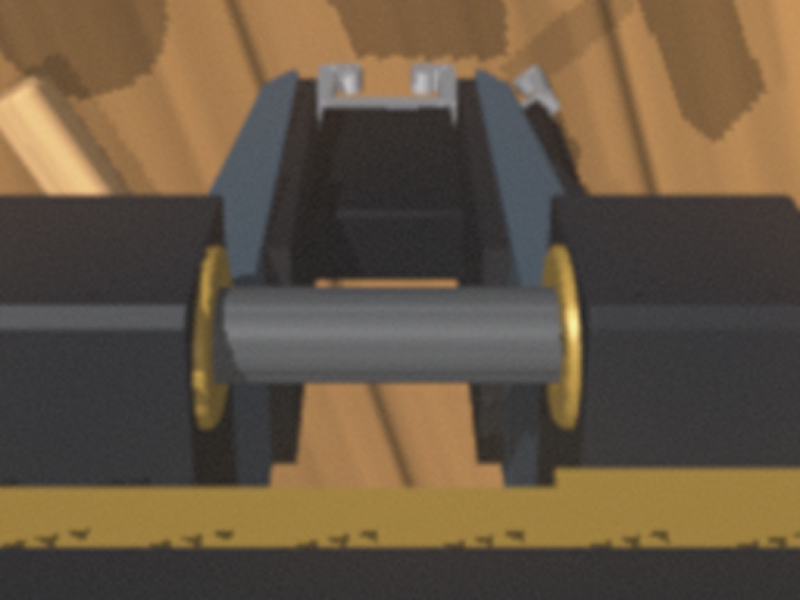

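Run:
```python
from h import *
c=load('w5');o=monitor.observe();T=R.from_quat(o['tcp_rot']).as_matrix();p=o['position']
f=lambda u,v,z:(T.T@(onz(c,128+u/3.125,192+v/3.125,z)-p)*1e3).round(1)
zt=p[2]+.0306
print('top far',f(402,210,zt),'top near',f(402,278,zt),'corners',f(338,210,zt),f(465,210,zt))
zb=p[2]+.0106-.02
print('grip bottom far edge',f(390,108,zb),f(322,108,zb),f(456,108,zb))
print('jaw far top edge z bore',f(390,66,p[2]-.0294-.0076))
```

```text
top far [  2.2 -30.6   6.4] top near [  2.3 -30.6  -5.1] corners [ -7.2 -30.6   6.4] [ 11.6 -30.6   6.4]
grip bottom far edge [0.8 9.4 5.4] [-11.8   9.4   5.4] [12.9  9.4  5.3]
jaw far top edge z bore [ 1.  37.   2.9]
```

>>> {"api": "move_arm", "payload": {
  "commands": [
    [-22, -2, 26, 0, -0.8],
    [-44, -8, 52, 0, -0.8],
    [-66, -8, 79, -0.02, -0.8],
    [-88, -8, 105, -0.03, -0.8],
    [-111, -8, 131, -0.04, -0.8],
    [-133, -8, 157, -0.05, -0.8],
    [-155, -8, 183, -0.06, -0.8],
    [-177, -8, 210, -0.074, -0.8],
    [-199, -8, 236, -0.074, -0.8],
    [-221, -8, 262, -0.074, -0.8]
  ]
}}

```text
clock: 12.88
position: [0.4837, 0.07, 0.2339]
tcp_rot: [0.703, -0.079, 0.078, -0.703]
wrist_force: [0.1, -0.4, -0.2]
width: 0.0239
```

>>> {"api": "move_arm", "payload": {
  "commands": [
    [0, 0, 0, 0, -0.8],
    [0, 0, 0, 0, -0.8],
    [0, 0, 0, 0, -0.8]
  ]
}}

```text
clock: 13.25
position: [0.4851, 0.0684, 0.2346]
tcp_rot: [0.703, -0.079, 0.079, -0.703]
wrist_force: [-0.5, 0.6, -0.6]
width: 0.0234
```

Run:
```python
from h import *
T=go(W(.4565,.2266,.200),PSI);loc()
```

```text
sh [-1.4 34.6 52.4] turn -0.0004 pos [0.4851 0.0684 0.2346] F [-0.5  0.6 -0.6] w 0.0234 t 13.25
loc 0.4579 0.1742 0.2346
```

>>> {"api": "move_arm", "payload": {
  "commands": [
    [-1.4, 0, 20, 0, -0.8],
    [-1.4, 0, 40, 0, -0.8],
    [-1.4, 0, 52.4, 0, -0.8],
    [-1.4, 15, 52.4, 0, -0.8],
    [-1.4, 34.6, 52.4, 0, -0.8],
    [-1.4, 34.6, 52.4, 0, -0.8],
    [-1.4, 34.6, 52.4, 0, -0.8]
  ]
}}

```text
clock: 14.12
position: [0.4956, 0.1202, 0.2009]
tcp_rot: [-0.703, 0.079, -0.079, 0.703]
wrist_force: [0.7, 0.3, -0.1]
width: 0.0237
```

Run:
```python
from h import *
T=go(W(.4565,.2266,.178),PSI);loc()
w=snap('wrist','w6');s=snap('side','side2')
p=proj(s,W(.4565,.2266,.16)).astype(int)
A=cv2.resize(w['frame'][170:320,156:356,::-1],(800,600),interpolation=cv2.INTER_CUBIC)[:,200:600]
B=cv2.resize(s['frame'][p[1]-30:p[1]+45,p[0]-25:p[0]+25,::-1],(400,600),interpolation=cv2.INTER_CUBIC)
cv2.imwrite('pics/w6x.png',np.hstack([A,B]));print(p)
```

```text
sh [-0.1 22.9 -0.4] turn 0.0001 pos [0.4956 0.1202 0.2009] F [ 0.7  0.3 -0.1] w 0.0237 t 14.12
loc 0.4566 0.227 0.2009
[190 164]
```

View pics/w6x.png

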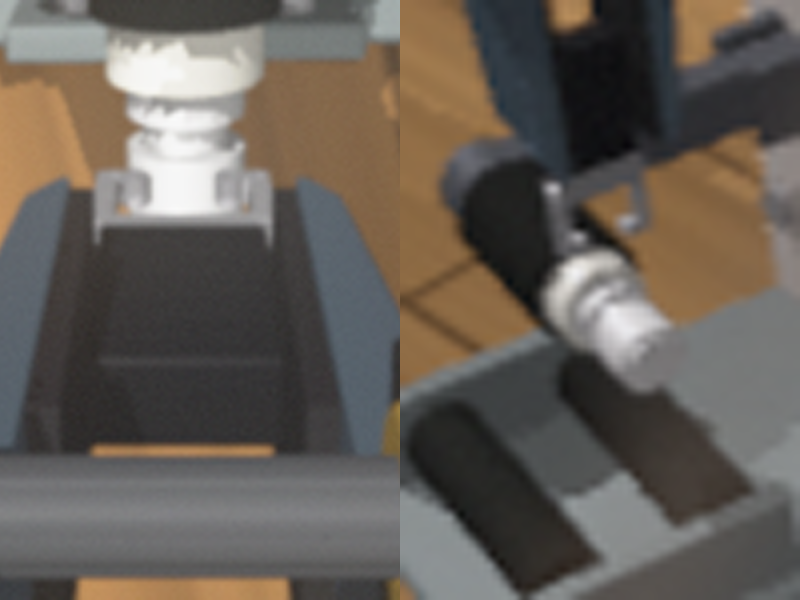

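Run:
```python
from h import *
c=load('w6');p=monitor.observe()['position']
f=lambda u,v,z:onz(c,206+u/4,170+v/4,z)
for n,u,v,z in(('hub face',187,95,.1445),('far groove edge',187,130,.141),('land edge',187,147,.141),('jaw tip far',184,172,p[2]-.0294-.0076),('grip bot far',184,228,p[2]-.0094)):
    q=f(u,v,z);print(n,'X',(X@q).round(4),'Y',(Y@q).round(4))
g=cv2.cvtColor(c['frame'],cv2.COLOR_RGB2GRAY);print([(v,int(g[v,253]),round(float(Y@onz(c,253,v,.141)),4)) for v in range(190,216)])
```

```text
hub face X 0.4573 Y 0.2373
far groove edge X 0.4573 Y 0.2295
land edge X 0.4573 Y 0.2263
jaw tip far X 0.4567 Y 0.2305
grip bot far X 0.4566 Y 0.2326
[(190, 237, 0.2389), (191, 237, 0.2382), (192, 237, 0.2374), (193, 231, 0.2367), (194, 206, 0.236), (195, 170, 0.2352), (196, 165, 0.2345), (197, 195, 0.2337), (198, 227, 0.2329), (199, 235, 0.2322), (200, 239, 0.2314), (201, 241, 0.2307), (202, 228, 0.2299), (203, 206, 0.2292), (204, 206, 0.2284), (205, 226, 0.2276), (206, 242, 0.2269), (207, 243, 0.2261), (208, 240, 0.2253), (209, 226, 0.2246), (210, 231, 0.2238), (211, 244, 0.223), (212, 245, 0.2223), (213, 245, 0.2215), (214, 244, 0.2207), (215, 244, 0.2199)]
```

Left half: land's groove edge at row ~150, hub face at ~95, clip jaws straddle the spindle, centred. The groove centre is about 0.6 mm nearer the free end than the clip. I lower gently to the height where only the full spindle would touch.

>>> {"api": "move_arm", "payload": {
  "commands": [
    [0, 6, -0.8, 0, -0.8],
    [0, 13, -0.8, 0, -0.8],
    [0, 19, -0.8, 0, -0.8],
    [0, 22, -0.8, 0, -0.8],
    [0, 23.5, -0.8, 0, -0.8],
    [0, 24, -0.8, 0, -0.8],
    [0, 24, -0.8, 0, -0.8]
  ]
}}

```text
clock: 15.1
position: [0.495, 0.1196, 0.1764]
tcp_rot: [0.703, -0.079, 0.079, -0.703]
wrist_force: [-1.1, -1.1, -1.3]
width: 0.0235
```

Run:
```python
from h import *
T=go(W(.4565,.2265,.174),PSI);loc()
```

```text
sh [0.3 2.4 0.2] turn 0.0004 pos [0.495  0.1196 0.1764] F [-1.1 -1.1 -1.3] w 0.0235 t 15.1
loc 0.4562 0.2263 0.1764
```

>>> {"api": "move_arm", "payload": {
  "commands": [
    [0, 1, 0, 0, -0.8],
    [0, 1, 0, 0, -0.8],
    [0, 1, 0, 0, -0.8]
  ]
}}

```text
clock: 15.48
position: [0.495, 0.1197, 0.1753]
tcp_rot: [-0.703, 0.079, -0.079, 0.703]
wrist_force: [-0.4, 0.8, -0.9]
width: 0.0241
```

>>> {"api": "move_arm", "payload": {
  "commands": [
    [0, 1, 0, 0, -0.8],
    [0, 1, 0, 0, -0.8],
    [0, 1, 0, 0, -0.8]
  ]
}}

```text
clock: 15.85
position: [0.4953, 0.1197, 0.1745]
tcp_rot: [-0.703, 0.078, -0.079, 0.703]
wrist_force: [2.7, -0.3, 0.4]
width: 0.0237
```

>>> {"api": "move_arm", "payload": {
  "commands": [
    [0, 1, 0, 0, -0.8],
    [0, 1, 0, 0, -0.8],
    [0, 1, 0, 0, -0.8]
  ]
}}

```text
clock: 16.23
position: [0.4953, 0.1197, 0.1735]
tcp_rot: [-0.703, 0.078, -0.079, 0.703]
wrist_force: [3.4, -0.1, 4.1]
width: 0.0236
```

>>> {"api": "move_arm", "payload": {
  "commands": [
    [0.4, 0, 0, 0, -0.8],
    [0.4, 0.5, 0, 0, -0.8],
    [0.4, 0.5, 0, 0, -0.8]
  ]
}}

```text
clock: 16.6
position: [0.4955, 0.1196, 0.1729]
tcp_rot: [-0.703, 0.079, -0.079, 0.703]
wrist_force: [3.1, -0.4, 4.8]
width: 0.0237
```

>>> {"api": "move_arm", "payload": {
  "commands": [
    [0.2, 0.5, 0, 0, -0.8],
    [0.2, 1, 0, 0, -0.8],
    [0.2, 1, 0, 0, -0.8]
  ]
}}

```text
clock: 16.98
position: [0.4956, 0.1195, 0.1719]
tcp_rot: [-0.703, 0.079, -0.079, 0.703]
wrist_force: [2.2, 0.4, 5.9]
width: 0.0238
```

Run:
```python
from h import *
T=go(W(.457,.2265,.174),PSI);loc();print((T.T@monitor.observe()['wrist_force']).round(1),monitor.observe()['moment'].round(2))
```

```text
sh [ 0.2 -2.1  0.1] turn 0.0003 pos [0.4956 0.1195 0.1719] F [2.2 0.4 5.9] w 0.0238 t 16.98
loc 0.4568 0.2264 0.1719
[ 2.1 -5.9  0.9] [-0.18 -0.53  0.  ]
```

>>> {"api": "move_arm", "payload": {
  "commands": [
    [0.2, 0.5, 0, 0, -0.8],
    [0.2, 1, 0, 0, -0.8],
    [0.2, 1, 0, 0, -0.8]
  ]
}}

```text
clock: 17.35
position: [0.4956, 0.1195, 0.1709]
tcp_rot: [-0.703, 0.079, -0.079, 0.703]
wrist_force: [1.6, -0.2, 7.6]
width: 0.024
```

>>> {"api": "move_arm", "payload": {
  "commands": [
    [0.1, 0.5, 0, 0, -0.8],
    [0.1, 1, 0, 0, -0.8],
    [0.1, 1, 0, 0, -0.8]
  ]
}}

```text
clock: 17.73
position: [0.4956, 0.1195, 0.1699]
tcp_rot: [-0.703, 0.079, -0.079, 0.703]
wrist_force: [0.1, -0.2, 6.9]
width: 0.0239
```

>>> {"api": "move_arm", "payload": {
  "commands": [
    [0, 0.5, 0, 0, -0.8],
    [0, 0.8, 0, 0, -0.8],
    [0, 0.8, 0, 0, -0.8]
  ]
}}

```text
clock: 18.1
position: [0.4955, 0.1195, 0.1689]
tcp_rot: [0.703, -0.079, 0.078, -0.703]
wrist_force: [0.9, -0.1, 4.6]
width: 0.0236
```

>>> {"api": "move_arm", "payload": {
  "commands": [
    [0, 0.5, 0, 0, -0.8],
    [0, 1, 0, 0, -0.8],
    [0, 1.5, 0, 0, -0.8],
    [0, 2, 0, 0, -0.8],
    [0, 2, 0, 0, -0.8]
  ]
}}

```text
clock: 18.73
position: [0.4956, 0.1194, 0.1667]
tcp_rot: [0.703, -0.079, 0.078, -0.703]
wrist_force: [1.0, -0.4, -0.6]
width: 0.0238
```

>>> {"api": "move_arm", "payload": {
  "commands": [
    [0, 0.5, 0, 0, -0.8],
    [0, 1, 0, 0, -0.8],
    [0, 1.5, 0, 0, -0.8],
    [0, 2, 0, 0, -0.8],
    [0, 2, 0, 0, -0.8]
  ]
}}

```text
clock: 19.35
position: [0.4958, 0.1194, 0.1649]
tcp_rot: [0.703, -0.079, 0.079, -0.703]
wrist_force: [1.3, -0.2, -2.2]
width: 0.0241
```

Run:
```python
from h import *
T=go(W(.457,.2265,.1594),PSI);loc();print((T.T@monitor.observe()['wrist_force']).round(1))
```

```text
sh [0.  5.5 0.2] turn 0.0004 pos [0.4958 0.1194 0.1649] F [ 1.3 -0.2 -2.2] w 0.0241 t 19.35
loc 0.457 0.2263 0.1649
[1.4 2.2 0.1]
```

>>> {"api": "move_arm", "payload": {
  "commands": [
    [0, 0.5, 0, 0, -0.8],
    [0, 1, 0, 0, -0.8],
    [0, 1.5, 0, 0, -0.8],
    [0, 2, 0, 0, -0.8],
    [0, 2, 0, 0, -0.8]
  ]
}}

```text
clock: 19.98
position: [0.4958, 0.1194, 0.1629]
tcp_rot: [0.703, -0.079, 0.079, -0.703]
wrist_force: [0.4, -0.1, -3.7]
width: 0.0239
```

>>> {"api": "move_arm", "payload": {
  "commands": [
    [0, 0.5, 0, 0, -0.8],
    [0, 1, 0, 0, -0.8],
    [0, 1.5, 0, 0, -0.8],
    [0, 2, 0, 0, -0.8],
    [0, 2, 0, 0, -0.8]
  ]
}}

```text
clock: 20.6
position: [0.4958, 0.1195, 0.1609]
tcp_rot: [0.703, -0.079, 0.079, -0.703]
wrist_force: [0.6, 0.4, -3.6]
width: 0.0235
```

>>> {"api": "move_arm", "payload": {
  "commands": [
    [0, 0.5, 0, 0, -0.8],
    [0, 1, 0, 0, -0.8],
    [0, 1, 0, 0, -0.8]
  ]
}}

```text
clock: 20.98
position: [0.496, 0.1195, 0.1601]
tcp_rot: [-0.703, 0.079, -0.079, 0.703]
wrist_force: [0.2, -0.7, -2.3]
width: 0.0236
```

Run:
```python
from h import *
T=go(W(.457,.2265,.1594),PSI);loc();print((T.T@monitor.observe()['wrist_force']).round(1))
```

```text
sh [-0.2  0.7  0.1] turn 0.0004 pos [0.496  0.1195 0.1601] F [ 0.2 -0.7 -2.3] w 0.0236 t 20.98
loc 0.4572 0.2264 0.1601
[ 0.3  2.3 -0.6]
```

>>> {"api": "move_arm", "payload": {
  "commands": [
    [0, 0.4, 0, 0, -0.8],
    [0, 0.8, 0, 0, -0.8],
    [0, 0.8, 0, 0, -0.8]
  ]
}}

```text
clock: 21.35
position: [0.4958, 0.1195, 0.1592]
tcp_rot: [-0.703, 0.079, -0.079, 0.703]
wrist_force: [-0.3, 0.1, -0.8]
width: 0.0237
```

>>> {"api": "move_arm", "payload": {
  "commands": [
    [0, 0.4, 0, 0, -0.8],
    [0, 0.8, 0, 0, -0.8],
    [0, 0.8, 0, 0, -0.8]
  ]
}}

```text
clock: 21.72
position: [0.4959, 0.1195, 0.1585]
tcp_rot: [-0.703, 0.079, -0.079, 0.703]
wrist_force: [-1.4, 0.1, 2.8]
width: 0.0239
```

>>> {"api": "move_arm", "payload": {
  "commands": [
    [0, 0.4, 0, 0, -0.8],
    [0, 0.8, 0, 0, -0.8],
    [0, 0.8, 0, 0, -0.8]
  ]
}}

```text
clock: 22.1
position: [0.4959, 0.1195, 0.1577]
tcp_rot: [-0.703, 0.079, -0.079, 0.703]
wrist_force: [-2.6, 0.2, 5.3]
width: 0.0237
```

Run:
```python
from h import *
T=go(W(.457,.2265,.1594),PSI);loc();print((T.T@monitor.observe()['wrist_force']).round(1),monitor.observe()['moment'].round(2))
```

```text
sh [-0.1 -1.7  0.1] turn 0.0004 pos [0.4959 0.1195 0.1577] F [-2.6  0.2  5.3] w 0.0237 t 22.1
loc 0.4571 0.2264 0.1577
[-2.6 -5.3 -0.4] [-0.08  0.41  0.03]
```

>>> {"api": "move_arm", "payload": {
  "commands": [
    [-0.2, 0.4, 0, 0, -0.8],
    [-0.2, 0.6, 0, 0, -0.8],
    [-0.2, 0.6, 0, 0, -0.8]
  ]
}}

```text
clock: 22.48
position: [0.4958, 0.1195, 0.1572]
tcp_rot: [-0.703, 0.079, -0.079, 0.703]
wrist_force: [-1.4, -0.5, 6.5]
width: 0.0238
```

>>> {"api": "move_arm", "payload": {
  "commands": [
    [0, -0.8, 0, 0, -0.8],
    [0, -1.7, 0, 0, -0.8],
    [0, -1.7, 0, 0, -0.8]
  ],
  "newtons": 10
}}

```text
clock: 22.85
position: [0.4958, 0.1195, 0.1588]
tcp_rot: [-0.703, 0.079, -0.079, 0.703]
wrist_force: [0.6, -1.5, 1.4]
width: 0.0241
```

>>> {"api": "move_arm", "payload": {
  "commands": [
    [0, 0, 0, 0, -0.45],
    [0, 0, 0, 0, -0.3],
    [0, 0, 0, 0, 0],
    [0, 0, 0, 0, 0],
    [0, 0, 0, 0, 0]
  ]
}}

```text
clock: 23.48
position: [0.4957, 0.1195, 0.1587]
tcp_rot: [0.703, -0.079, 0.079, -0.703]
wrist_force: [-0.7, -0.1, 0.7]
width: 0.0458
```

>>> {"api": "move_arm", "payload": {
  "commands": [
    [0, -10, 0, 0, 0],
    [0, -30, 0, 0, 0],
    [0, -60, 0, 0, 0],
    [0, -70, 0, 0, 0],
    [0, -70, -40, 0, 0],
    [0, -70, -80, 0, 0],
    [0, -70, -80, 0, 0],
    [0, -70, -80, 0, 0]
  ]
}}

```text
clock: 24.48
position: [0.478, 0.0417, 0.2287]
tcp_rot: [-0.703, 0.079, -0.079, 0.703]
wrist_force: [-0.2, -0.4, -0.3]
width: 0.0457
```

Run:
```python
from h import *
loc();print(monitor.observe()['wrist_force'].round(1))
w=snap('wrist','w7');s=snap('side','side3');q=proj(w,W(.457,.2265,.16)).astype(int);print(q)
p=proj(s,W(.4565,.2266,.15)).astype(int)
r0=max(q[1]-50,0)
A=cv2.resize(w['frame'][r0:r0+120,q[0]-40:q[0]+40,::-1],(400,600),interpolation=cv2.INTER_CUBIC)
B=cv2.resize(s['frame'][p[1]-38:p[1]+37,p[0]-25:p[0]+25,::-1],(400,600),interpolation=cv2.INTER_CUBIC)
cv2.imwrite('pics/w7x.png',np.hstack([A,B]))
```

```text
loc 0.4569 0.1466 0.2287
[-0.2 -0.4 -0.3]
[251  89]
```

View pics/w7x.png

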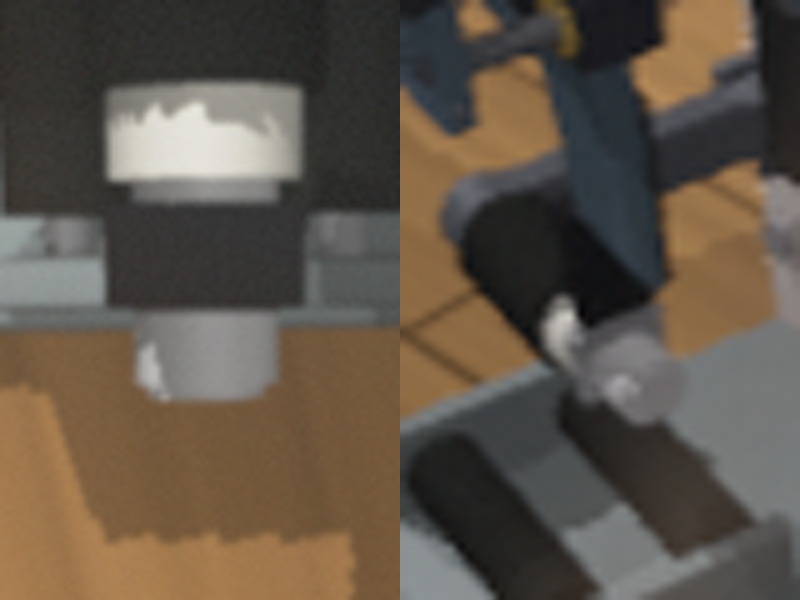

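Left half: clip grip block, rows 205–308, sits square over the groove between hub and land; rubber and hub are home. The gripper hides the side view, so I back off and look once more.

>>> {"api": "move_arm", "payload": {
  "commands": [
    [0, -40, -40, 0, 0],
    [0, -80, -80, 0, 0],
    [0, -100, -120, 0, 0],
    [0, -100, -160, 0, 0],
    [0, -100, -160, 0, 0],
    [0, -100, -160, 0, 0]
  ]
}}

```text
clock: 25.32
position: [0.4428, -0.1138, 0.3285]
tcp_rot: [-0.703, 0.079, -0.078, 0.703]
wrist_force: [-0.8, -0.1, 0.3]
width: 0.0454
```

Run:
```python
from h import *
s=snap('side','side4');c=snap('scene','scene4')
def crop(c,z):
    p=proj(c,W(.457,.23,z)).astype(int);return cv2.resize(c['frame'][p[1]-38:p[1]+37,p[0]-25:p[0]+25,::-1],(400,600),interpolation=cv2.INTER_CUBIC)
cv2.imwrite('pics/f.png',np.hstack([crop(c,.155),crop(s,.155)]))
print(monitor.observe()['wrist_force'].round(1))
```

```text
[ 0.2  0.8 -0.1]
```

View pics/f.png

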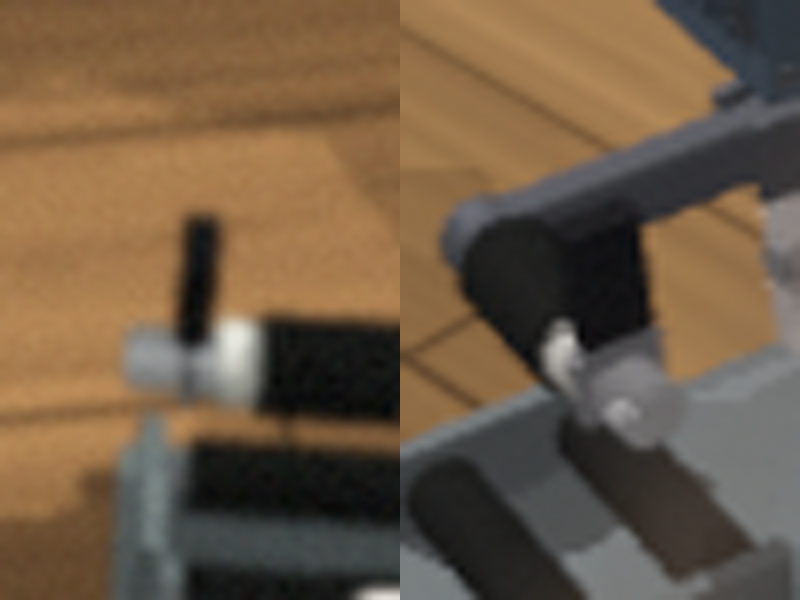

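Scene half: grip block upright at (200,275), standing straight on the spindle, hub at (240,365) with a gap beside it. The side half agrees. The clip is seated and square, so I hand in.

```bash
python3 -c "
from h import *
close_job()"
```

```text
the job is handed in; nothing more can be done
```

The roller is home, the clip from the wooden rack is snapped into the spindle's groove, and the job is handed in at about 25 s of the 72 s.

- **Roller:** I gripped it from above and slid it about 18.6 mm until it hit its stop. The wrist picture then showed the groove uncovered.
- **Clip:** I lowered it over the groove and touched the groove floor at the height expected there. It needed a highest read force of about 8 N. The force then changed to a slight pull as it snapped in. It met the crown at a tool height of about 159 mm, where I expected it fully home, and I checked that with about 6.5 N.
- **Release and last checks:** I let go and backed off, and the wrist force read about zero. From above and in the scene view, the clip stands square and upright in the groove beside the home roller. The side view was partly covered by the clip's own grip, but showed nothing different.
- **Disagreements:** My early slanted-view estimates of the groove were up to 3.7 mm off. I used the later estimate from straight above, which the feel on contact confirmed. The grips on roller and clip showed brief side forces of about 3 to 7 N.
- **Bystanders:** The candle, tin and scraper were not touched.

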